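# Wipe the light stage and click the counting carriage into its notch

### The arm

A 6-joint arm with a two-finger parallel gripper is mounted at the origin on the work surface. World frame = base frame: x ahead of the robot, y to its left, z up, the work surface at z = 0. Lengths are in m, angles in degrees, forces in N, time in s.
With the tool pointing down it reaches from about 0.25 to 0.725 m from the base axis. Payload 9.7 kg.
Tool frame: the origin (TCP) lies between the finger pads; the fingertips stand 19 mm ahead of it and the grasp point (between the pads) is the TCP; z points along the fingers, y is the line along which they close (so a half turn about z gives the same grasp; the last joint's range is limited). The gripper opens to 85 mm and grips with 20 to 120 N. Pads are 22 mm wide; open, the fingers measure 114 mm over their backs; the gripper's body (76 mm by 85 mm) begins 54 mm behind the grasp point. The pads swing forward as they close: fully open they stand 13 mm farther back than shut.
Start: joints at [76.261, 4.979, 10.078, 95.1, 0, 90], TCP at [0.131, 0.534, 0.25] pointing down, gripper open.
Joint ranges: [-179.16, 179.16], [-48.56, 103.87], [-65.8, 70.77], [-126.05, 130.52], [-82.76, 87.17], [-180, 180]. Speed limits (degrees/s): [127.2, 127.2, 147.25, 180, 180, 180].

### API

Orientations are given as [roll, pitch, yaw] about the fixed x, y, z axes, in that order (R = Rz(yaw) Ry(pitch) Rx(roll)).
In Python, from workcell import telemetry, camera, calibration, workorder gives the robot as it stands.
- The arm moves only by the tool play_rows, never from a script. Its argument "increments" is a list of rows, each a list of 3 entries, a list of its own where there are three numbers: the shift along the tool's x, y, z in mm, then the turn, a rotation vector about the tool's x, y, z in degrees, then the closure, from 0 (fully open) to 1 (shut). In form: [[[x, y, z], [ax, ay, az], jaw], ...]. A call has 1 to 20 rows; each row is the pose to reach, as a shift and turn from the pose commanded when the call began, along the tool's axes at that moment; what a row does not reach only later rows make up. A row lasts 1/10 s, in which the tool goes at most 50 mm and 8.59 degrees, less where a joint would pass 70% of its speed; a pose out of reach is approached as far as the arm can. A call with a gripper value outside its range is refused whole. The fingers move at their own pace and stop on an object; "grip_force" is the grip in N (left out, the last holds). Time passes only in rows, so rows that repeat a pose let the fingers close. It gives the time, the measured TCP pose, the force, the opening and the grip force at its end, in the units of the state.
- telemetry.get_obs(): the state, without advancing time (a new reading comes with each control period).
- camera(name): name is "scene" or "top" or "wrist"; returns (picture, depth): 384x512x3 uint8, red, green, blue; 384x512 float32, m along the optical axis (not along the pixel's ray), 0 where there is no reading.
- calibration(name): a dict with "vertical_fov" (degrees; the focal length in pixels is half the picture's height over the tangent of half this angle, whatever the lens; pixels are square), "cx", "cy" (the principal point, pixels), "rvec" (rotation vector, rad) and "tvec" (3), from world to camera coordinates, as OpenCV has them; the wrist camera has in their place "hand_eye" (4x4, takes a point from camera to tool coordinates, whose origin is the TCP and whose axes are the flange's). Camera axes: x right, y down, z forward; pixel columns grow to the right and rows downward; lengths in m; the calibration is good to about 2 mm. A picture is of the moment at which its call begins: read the wrist's pose just before it. calibration takes no time and is no camera call.
- workorder.job_done(): hands the job in; it is judged then, once.
The state is a dict: "time": time; "q": joint angles; "qd": joint speeds; "joint_efforts": joint torques, N m; "ee_pos": TCP position; "tcp_rot": TCP orientation; "wrist_force": force on the tool from outside, world axes, zero at the start; "torque": the same for the moment, N m; "opening": finger opening in m; "grasp_force": force on a finger pad.
Only numpy, scipy, OpenCV 4.12 (cv2) and the standard library are available. Lean on these libraries where they do the work, as an engineer would, in place of code of your own. Each camera call takes 0.05 s, during which the arm holds its last target. There are 200 camera calls.

### The job

Take the hand wiper from its cork mat and wipe the white light bed in one gentle, pressed stroke from just beside the carriage to the bed's empty far end, then stand the wiper upright on the mat again. Then pinch the carriage's upright fin and slide the carriage along the rails until its ball clicks into the single notch of the stop bar; do not run past the notch. Finish there, still gripping the fin and holding the carriage still in the notch, and leave the other things on the bench where they are.

Things in the scene. Friction and masses are not known exactly. Their poses are not given: they have to be found in the camera images.
- lightbase: the light stage, fixed: a grey box 90 mm (its x) by 360 mm (its y), origin under its centre on the bench, z up; place and yaw (within 0.15 rad) differ each time. The carriage stands at its -y end; the rest of its bed is empty.
- bed (a point): middle of the stage's flat white light bed, on its surface, 36 mm above the bench, axes as the stage's. The bed runs from y = -175 to +175 mm and is 48 mm wide, between two steel guide rails 6 mm wide along y that stand 6 mm above it.
- carriage: aluminium carriage that slides only along the stage's y, over the rails. Origin in its middle at bench height, axes as the stage's; its y on the stage can go from -130 to +130 mm, at the start -130 to -105 mm. Plate 76 mm (x) by 72 mm (y), 43 to 55 mm above the bench. It slides with 2 to 4 N (up to 6 N to start it).
- fin (a point): middle of the upright fin to pinch on the carriage: 26 mm (x) by 16 mm (y), 55 to 91 mm above the bench, at x = -22 mm, y = 0 in the carriage's frame
- ball_tip (a point): tip of the spring-loaded steel ball, 12 mm across, in the middle of the carriage's +x side (same y as the carriage's and the fin's middle); it rides along the stop bar. It snaps into the notch over the last 4 mm, sinks 2 mm, resists with up to 15 to 18 N before it leaves (4 to 7 N at 1 mm off centre), and centres the carriage there if that is let go
- stopbar: steel bar, fixed along the far (+x) side of the stage and parallel to it, 57 mm high, 360 mm long, set at a different place lengthwise each time. Same axes as the stage; origin at bench height on the stage's centre line, at the notch's y: the carriage is in the notch when its y in this frame is 0.
- notch (a point): the bar's one notch, a 9 mm gap, on the bar's near face at the ball's height (49 mm), between y = -15 and +55 mm on the stage. A dark upright marker 5 mm wide, up to 72 mm above the bench, stands behind it; a small black index line on the carriage's +x edge meets it.
- wiper: hand wiper standing on its mat, 75 mm tall, about 160 g, origin under its centre, z up: black rubber foot 34 x 34 x 8 mm, 7 mm gap with thin steel stem, grey block 28 x 28 mm from 15 to 32 mm above the underside, then the white grip
- wiper_grip (a point): middle of the wiper's square grip, 22 x 22 mm, 32 to 75 mm above its underside (this point at 53.5 mm), sides parallel to the wiper's x and y
- wiper_foot (a joint): how far the wiper's sprung foot is pressed in, 0 to 0.007 m; 0 when it hangs free or merely stands. It begins to give at 2.5 N, then 0.9 N per mm (8.8 N at 7 mm); beyond that it is rigid
- mat: square cork mat 120 x 120 mm, 4 mm thick, fixed, origin under its centre; the wiper stands on it, and one of three places between the robot and the stage is its own
- jar: bystander, stays where it is: closed glass sample jar, 52 mm across, 75 mm tall, origin under its centre
- dish: bystander, stays where it is: shallow glass dish, 76 mm across, 18 mm tall, origin under its centre
- dropper: bystander, stays where it is: amber glass bottle, 40 mm across, 95 mm tall, origin under its centre
- tally: bystander, stays where it is: round steel hand counter, 48 mm across, 20 mm high (32 mm with its push button), origin under its centre
- beaker: bystander, stays where it is: clear plastic beaker, 66 mm across, 85 mm tall, origin under its centre
- cellcase: bystander, stays where it is: closed black plastic case, 85 x 60 x 28 mm, origin under its centre
Mind the look-alikes: they are no part of the job. Of the things that look like the mat, take the one that is farthest to the robot's left at the start.

How it is judged (in metres and radians):
On the way, in this order (a step that is already met when the one before it is completed fails the run):
1. the held wiper is pressed on the bed next to the carriage (y of wiper in the frame of lightbase between -0.06 and -0.02 m and x of wiper in the frame of lightbase between -0.014 and 0.014 m and contact force between wiper and lightbase above 1.5 N and contact force between the fingers and wiper above 1 N), for 0.05 s.
2. still pressed, it has been swept to the first third of the bed (y of wiper in the frame of lightbase between 0 and 0.03 m and x of wiper in the frame of lightbase between -0.014 and 0.014 m and contact force between wiper and lightbase above 1.5 N and contact force between the fingers and wiper above 1 N), for 0.05 s.
3. still pressed, to the middle of the stroke (y of wiper in the frame of lightbase between 0.04 and 0.07 m and x of wiper in the frame of lightbase between -0.014 and 0.014 m and contact force between wiper and lightbase above 1.5 N and contact force between the fingers and wiper above 1 N), for 0.05 s.
4. still pressed, to the last third (y of wiper in the frame of lightbase between 0.08 and 0.11 m and x of wiper in the frame of lightbase between -0.014 and 0.014 m and contact force between wiper and lightbase above 1.5 N and contact force between the fingers and wiper above 1 N), for 0.05 s.
5. still pressed, it reaches the empty end (y of wiper in the frame of lightbase between 0.125 and 0.165 m and x of wiper in the frame of lightbase between -0.014 and 0.014 m and contact force between wiper and lightbase above 1.5 N and contact force between the fingers and wiper above 1 N), for 0.05 s.
6. the wiper stands upright on its mat again and is let go (horizontal distance between wiper and mat below 0.045 m and angle between wiper's own z axis and vertical below 0.12 rad and height (world z) of wiper below 0.009 m and contact force between the fingers and wiper below 0.1 N and linear speed of wiper below 0.02 m/s), for 0.2 s.
At the end, for the whole second after the job is handed in: The carriage is still, within 2 mm of the notch centre, gripped with over 3 N; the wiper stands upright, released, within 45 mm of the mat's centre. Before, the held wiper pressed the bed (over 1.5 N) from 20-60 mm before the bed's middle (carriage side) to 125-165 mm past it (all of step 6 and y of carriage in the frame of stopbar between -0.002 and 0.002 m and contact force between the fingers and carriage above 3 N and linear speed of carriage below 0.005 m/s); the arm keeps its last pose, push and grip.
It fails at once if the wiper is pressed on the light stage with more than 20 N (contact force between wiper and lightbase above 20 N).
It fails at once if the carriage runs more than 12 mm past the notch (y of carriage in the frame of stopbar above 0.012 m).
It fails at once if a bystander is moved by more than 30 mm (distance of any of jar, dish, dropper, tally, beaker, cellcase from where it was at the start of the episode above 0.03 m).
It also fails if it takes over 64 s, if anything falls off the work surface, if the arm or the gripper's body presses on something with over 40 N, if the wrist force passes 120 N, or if a joint passes its speed limit or range.

## Working session

There is one attempt and no reset: what is moved stays moved. The work goes in short steps, Python scripts to look and compute and a tool call to move; the robot and the scene stay as the last step left them, time stands still between calls to the robot, and variables do not carry over. Pictures are saved under pics/ and viewed, at most 10 in all, crops included, and the job is handed in when it is done.

Besides the shell and the picture viewer there is one more tool, called after ">>>" by a JSON object that holds its "api" and its "payload", one argument or row to a line. play_rows: Moves the arm, as the interface text tells. Its arguments: {"type":"object","properties":{"increments":{"type":"array"},"grip_force":{"type":"number"}},"required":["increments"]}

```bash
mkdir -p pics; cat > h.py <<'E'
import numpy as np, cv2
from workcell import telemetry, camera, calibration, workorder
from scipy.spatial.transform import Rotation as R
def K(c):
    f=192/np.tan(np.radians(c["vertical_fov"]/2)); return np.array([[f,0,c["cx"]],[0,f,c["cy"]],[0,0,1.]])
def ext(name,obs=None):
    c=calibration(name)
    if "hand_eye" in c:
        T=np.eye(4);T[:3,:3]=R.from_euler('xyz',obs["tcp_rot"],degrees=True).as_matrix();T[:3,3]=obs["ee_pos"]
        return K(c),T@np.array(c["hand_eye"])
    T=np.eye(4);T[:3,:3]=R.from_rotvec(np.ravel(c["rvec"])).as_matrix();T[:3,3]=np.ravel(c["tvec"])
    return K(c),np.linalg.inv(T)
def atz(k,T,uv,z):  # intersect pixel ray with plane z
    d=T[:3,:3]@np.linalg.inv(k)@np.array([*uv,1.]);o=T[:3,3];return o+d*(z-o[2])/d[2]
def dep(k,T,uv,d):
    return T[:3,:3]@(np.linalg.inv(k)@np.array([*uv,1.])*d)+T[:3,3]
def cloud(k,T,D):
    v,u=np.mgrid[:384,:512];p=np.stack([u,v,np.ones_like(u)],-1)@np.linalg.inv(k).T*D[...,None]
    return p@T[:3,:3].T+T[:3,3]
E
python3 - <<'E'
from h import *
o=telemetry.get_obs();print(o)
for n in ["scene","top","wrist"]:
    im,d=camera(n);np.savez(f"{n}0.npz",im=im,d=d,o=o,allow_pickle=True)
    k,T=ext(n,o);print(n,k[0,0],T[:3].round(3).tolist(),d.min(),d.max(), calibration(n).keys())
    cv2.imwrite(f"pics/{n}0.png",cv2.resize(im[...,::-1],(768,576),interpolation=cv2.INTER_CUBIC))
E
```

```text
{'time': 0.0, 'q': array([7.62613645e+01, 5.01138456e+00, 1.00336793e+01, 9.50976913e+01,
       1.58371532e-03, 9.00000649e+01]), 'qd': array([-0.15658383, -0.01149326, -0.02972561, -0.01418366, -0.02144296,
        0.03553049]), 'joint_efforts': array([ 5.94801513e-04, -5.20389783e+01,  4.64797497e+01,  1.65480649e-02,
        2.34681502e-04,  1.30988332e-05]), 'ee_pos': array([0.13056787, 0.5340766 , 0.24957337]), 'tcp_rot': array([-1.79924603e+02, -1.58362851e-03,  1.66261298e+02]), 'wrist_force': array([ 0.03118389, -0.05091099, -0.34282184]), 'torque': array([ 0.00093669, -0.01153694,  0.00959664]), 'grasp_force': 0.0, 'opening': 0.08565515055894798}
scene 464.80123015021246 [[0.89, 0.27, -0.367, 1.023], [0.455, -0.545, 0.704, -1.054], [-0.01, -0.794, -0.608, 0.964]] 0.0 3.9989793 dict_keys(['vertical_fov', 'cx', 'cy', 'rvec', 'tvec'])
top 416.9417517181634 [[-0.017, -0.988, 0.155, 0.29], [-1.0, 0.017, -0.004, -0.041], [0.001, -0.155, -0.988, 1.192]] 0.0 2.13993 dict_keys(['vertical_fov', 'cx', 'cy', 'rvec', 'tvec'])
wrist 312.92438659065834 [[0.237, 0.919, 0.314, 0.051], [0.971, -0.224, -0.078, 0.554], [-0.001, 0.323, -0.946, 0.374]] 0.0 0.49819976 dict_keys(['vertical_fov', 'cx', 'cy', 'hand_eye'])
```

View pics/top0.png

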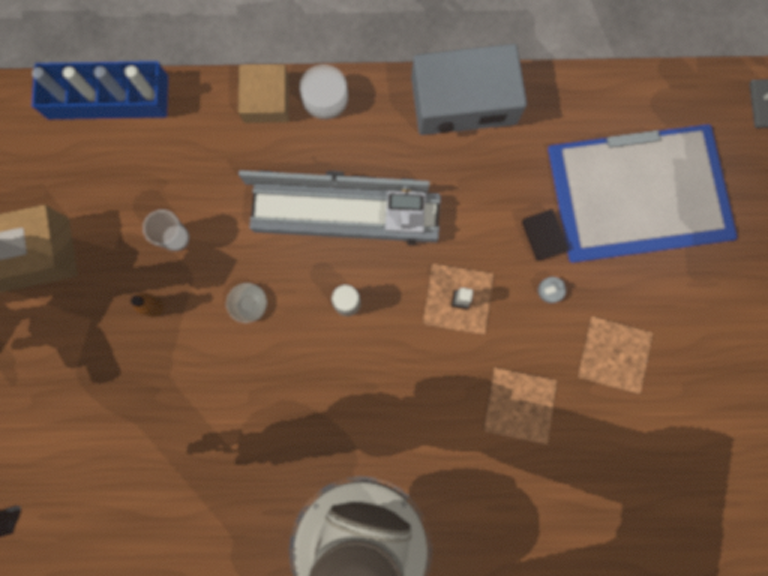

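View pics/scene0.png

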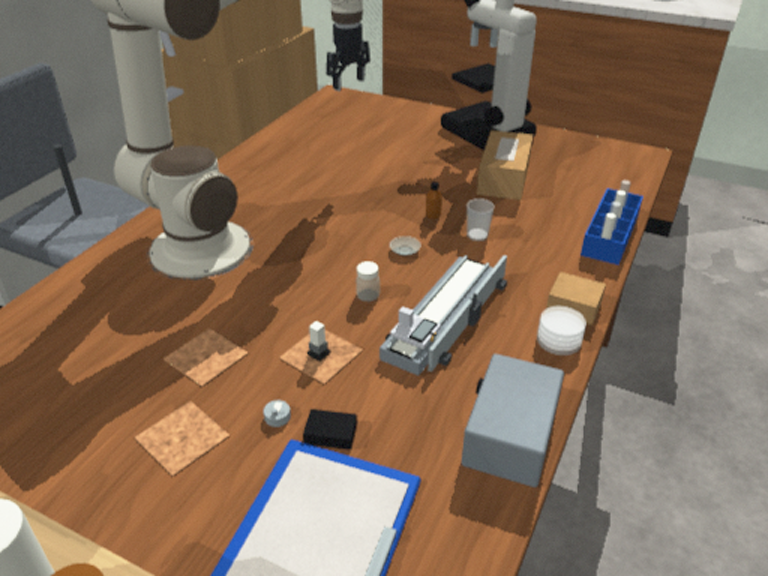

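The top view shows the stage at about (345,207), with the carriage on its right at (405,212) and the notch marker near (335,177). The wiper stands at (463,297) on the leftmost of the three mats, centred at (458,298). The jar is at (346,298), the tally at (552,290) and the case at (546,235).

```bash
python3 - <<'E'
from h import *
for n,pts in dict(top={'wipertop':(465,295,.079),'mat':(458.5,298,.004),'finmid':(405,216,.09),'marker':(335,175,.072),'stageBL':(250,232,.04),'stageBR':(438,241,.04),'jar':(346,297,.075),'matc1':(432,264,.004),'matc2':(493,269,.004),'matc3':(489,333,.004),'matc4':(424,325,.004)},scene={'wipertop':(318,326,.079),'fintop':(405,313,.091),'marker':(473,297,.072),'mat':(321,353,.004)}).items():
    z=np.load(n+"0.npz",allow_pickle=True);k,T=ext(n)
    for a,(u,v,h) in pts.items():
        u=(u+.5)/1.5-.5;v=(v+.5)/1.5-.5;print(n,a,atz(k,T,(u,v),h).round(4),dep(k,T,(u,v),z['d'][int(round(v)),int(round(u))]).round(4))
E
```

```text
top wipertop [ 0.4493 -0.198   0.079 ] [ 0.4488 -0.1975  0.0824]
top mat [ 0.4544 -0.1959  0.004 ] [ 0.4445 -0.1864  0.0761]
top finmid [ 0.5944 -0.093   0.09  ] [ 0.5946 -0.093   0.0895]
top marker [0.6804 0.0349 0.072 ] [0.6844 0.0357 0.0604]
top stageBL [0.582  0.1983 0.04  ] [ 5.922e-01  2.067e-01 -3.000e-04]
top stageBR [ 0.5586 -0.1564  0.04  ] [ 0.5681 -0.1605 -0.0009]
top jar [0.4498 0.0162 0.075 ] [0.45   0.0163 0.0737]
top matc1 [ 0.5217 -0.147   0.004 ] [ 0.5222 -0.1473  0.001 ]
top matc2 [ 0.5099 -0.2646  0.004 ] [ 0.5108 -0.2656 -0.0013]
top matc3 [ 0.3863 -0.2514  0.004 ] [ 0.3867 -0.2522 -0.0005]
top matc4 [ 0.4036 -0.1283  0.004 ] [ 0.4041 -0.1286 -0.0012]
scene wipertop [ 0.458  -0.2003  0.079 ] [ 0.4572 -0.1992  0.0778]
scene fintop [ 0.5977 -0.1032  0.091 ] [ 0.5965 -0.1004  0.0884]
scene marker [0.6913 0.0253 0.072 ] [0.6888 0.0336 0.0651]
scene mat [ 0.4575 -0.1961  0.004 ] [ 0.466  -0.209   0.0185]
```

```bash
python3 - <<'E'
from h import *
# top cloud: wiper top, stage
z=np.load("top0.npz");k,T=ext("top");P=cloud(k,T,z['d'])
def box(m):
    q=P[m];r=cv2.minAreaRect((q[:,:2]*1000).astype(np.float32));print(len(q),r,q.mean(0).round(4))
reg=lambda x0,x1,y0,y1:(P[...,0]>x0)&(P[...,0]<x1)&(P[...,1]>y0)&(P[...,1]<y1)
X=P[...,0];Z=P[...,2]
c=P[297*2//3,463*2//3];print(c)
m=reg(c[0]-.06,c[0]+.06,c[1]-.06,c[1]+.06)
box(m&(Z>.065));box(m&(Z>.03))
E
```

```text
[ 0.44525914 -0.19280742  0.07937793]
73 ((451.4810791015625, -199.73052978515625), (21.615346908569336, 22.636459350585938), 78.80279541015625) [ 0.4506 -0.1988  0.0783]
119 ((450.6397705078125, -199.8455810546875), (28.449247360229492, 25.081520080566406), 76.75676727294922) [ 0.4489 -0.1971  0.0639]
```

>>> {"api": "play_rows", "payload": {
  "increments": [
    [[-588, -427, -50], [0, 0, 170], 0],
    [[-588, -427, -50], [0, 0, 170], 0],
    [[-588, -427, -50], [0, 0, 170], 0],
    [[-588, -427, -50], [0, 0, 170], 0],
    [[-588, -427, -50], [0, 0, 170], 0],
    [[-588, -427, -50], [0, 0, 170], 0],
    [[-588, -427, -50], [0, 0, 170], 0],
    [[-588, -427, -50], [0, 0, 170], 0],
    [[-588, -427, -50], [0, 0, 170], 0],
    [[-588, -427, -50], [0, 0, 170], 0],
    [[-588, -427, -50], [0, 0, 170], 0],
    [[-588, -427, -50], [0, 0, 170], 0],
    [[-588, -427, -50], [0, 0, 170], 0],
    [[-588, -427, -50], [0, 0, 170], 0],
    [[-588, -427, -50], [0, 0, 170], 0],
    [[-588, -427, -50], [0, 0, 170], 0],
    [[-588, -427, -50], [0, 0, 170], 0],
    [[-588, -427, -50], [0, 0, 170], 0],
    [[-588, -427, -50], [0, 0, 170], 0],
    [[-588, -427, -50], [0, 0, 170], 0]
  ]
}}

```text
time: 2.15
ee_pos: [0.6, -0.0285, 0.2998]
tcp_rot: [-179.6, 0.0, -2.9]
wrist_force: [0.4, 0.3, 0.0]
opening: 0.0853
grasp_force: 0.0
```

```bash
cat > snap.py <<'E'
from h import *
import sys
n,f=sys.argv[1:3]
o=telemetry.get_obs();im,d=camera(n);np.savez(f+".npz",im=im,d=d,o=np.array(o,dtype=object))
print(o['time'],o['q'].round(1),o['ee_pos'].round(4),o['tcp_rot'].round(2),o['wrist_force'].round(2),o['grasp_force'],o['opening'])
cv2.imwrite(f"pics/{f}.png",cv2.resize(im[...,::-1],(768,576),interpolation=cv2.INTER_CUBIC))
E
python3 snap.py wrist w1
```

```text
2.15 [ -2.9  13.9  25.8 101.9   0.4 180. ] [ 0.6    -0.0285  0.2998] [-1.796e+02  5.000e-02 -2.910e+00] [0.37 0.27 0.04] 0.0 0.08526281602006495
```

View pics/w1.png

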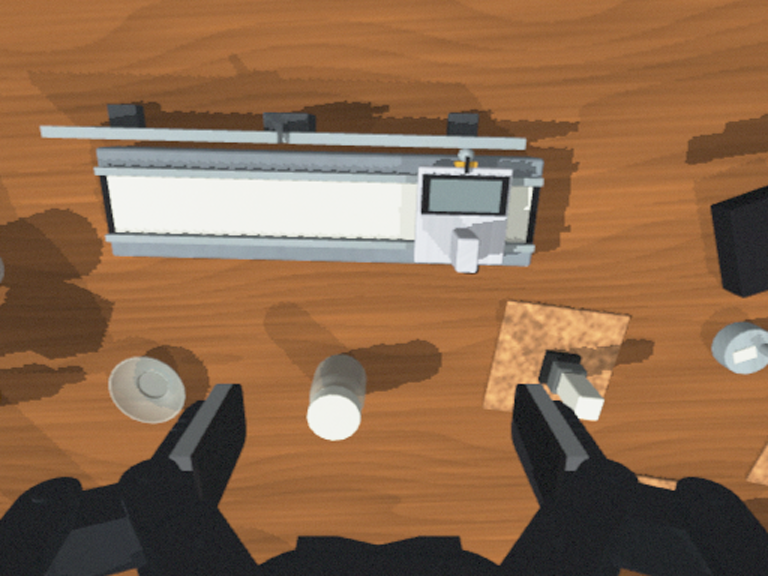

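The wrist view shows the bed from x=108 to 415 and rows 178 to 238. The ball and index line are at (465,160), the notch marker at (282,128), the fin top at (464,236) and the wiper top at (590,405).

```bash
python3 - <<'E'
from h import *
z=np.load("w1.npz",allow_pickle=True);o=z['o'].item();k,T=ext("wrist",o);P=cloud(k,T,z['d']);im=z['im'].astype(int)
print(T[:3,3])
for a,u,v,h in [('bedTL',108,178,.036),('bedBL',115,235,.036),('bedTR',415,186,.036),('bedBR',413,240,.036),('marker',283,120,.072),('markbase',283,143,.057),('barL',42,128,.057),('barR',525,141,.057),('ball',465,158,.049),('fintopmid',464,236,.091),('wipertopA',580,393,.079),('wtB',604,396,.079),('wtC',599,420,.079),('wtD',577,415,.079),('wiptopmid',590,406,.079),('mat1',508,300,.004),('mat2',631,315,.004),('mat3',485,407,.004)]:
    uu=(u+.5)/1.5-.5;vv=(v+.5)/1.5-.5;print(a,atz(k,T,(uu,vv),h).round(4),P[int(round(vv)),int(round(uu))].round(4))
X,Y,Z=P[...,0],P[...,1],P[...,2]
v,u=np.mgrid[:384,:512]
w=(im.min(2)>200)&(v>105)&(v<170)&(u>65)&(u<276)
q=P[w];print('bed z',np.median(q[:,2]),len(q))
# plane-project mask to z=.036
pts=np.array([atz(k,T,(a,b),.036)[:2] for b,a in zip(*np.nonzero(w))])
r=cv2.minAreaRect((pts*1000).astype(np.float32));print(r)
# edges lines of the bed: per-column top/bottom
t=[];b=[]
for c in range(85,265):
    s=np.nonzero(w[:,c])[0]
    if len(s): t.append(atz(k,T,(c,s.min()-.5),.036)[:2]);b.append(atz(k,T,(c,s.max()+.5),.036)[:2])
for e in(t,b):
    e=np.array(e);p=np.polyfit(e[:,1],e[:,0],1);print(p,np.degrees(np.arctan(p[0])),(e[:,0]-np.polyval(p,e[:,1])).std(),np.polyval(p,.06))
m=(Z>.070)&(Z<.085)&(v>230)&(u>370)&(u<410);q=P[m];print('wiper top',cv2.minAreaRect((q[:,:2]*1000).astype(np.float32)),q.mean(0))
m=(Z>.084)&(v>140)&(v<190)&(u>280)&(u<340);q=P[m];print('fin',cv2.minAreaRect((q[:,:2]*1000).astype(np.float32)),q.mean(0))
cv2.imwrite('pics/c1.png',np.hstack([cv2.resize(z['im'][60:190,150:380,::-1],None,fx=3.4,fy=3.4,interpolation=cv2.INTER_CUBIC)]))
E
```

```text
[ 0.68460476 -0.03311225  0.42384579]
bedTL [0.6602 0.19   0.036 ] [0.6608 0.1889 0.0372]
bedBL [0.6136 0.1952 0.036 ] [0.6153 0.1923 0.0417]
bedTR [ 0.6414 -0.058   0.036 ] [ 0.6412 -0.0574  0.0359]
bedBR [ 0.5969 -0.0552  0.036 ] [ 0.5963 -0.0551  0.0342]
marker [0.6957 0.0361 0.072 ] [0.6964 0.0419 0.0454]
markbase [0.6802 0.0409 0.057 ] [0.6797 0.0527 0.0017]
barL [0.6998 0.2184 0.057 ] [0.6999 0.2175 0.058 ]
barR [ 0.6725 -0.139   0.057 ] [ 0.6723 -0.1387  0.0589]
ball [ 0.662 -0.096  0.049] [ 0.6625 -0.0953  0.0542]
fintopmid [ 0.6105 -0.0887  0.091 ] [ 0.6091 -0.0898  0.0837]
wipertopA [ 0.4697 -0.1885  0.079 ] [ 0.4673 -0.1894  0.0755]
wtB [ 0.4659 -0.2087  0.079 ] [ 0.4185 -0.2458  0.0047]
wtC [ 0.4425 -0.2069  0.079 ] [ 0.3875 -0.2459  0.0011]
wtD [ 0.4483 -0.1878  0.079 ] [ 0.605  -0.0852  0.3073]
wiptopmid [ 0.4567 -0.198   0.079 ] [ 0.4581 -0.1972  0.0801]
mat1 [ 0.5273 -0.1454  0.004 ] [ 0.5259 -0.1456  0.0009]
mat2 [ 0.5063 -0.2634  0.004 ] [ 5.046e-01 -2.647e-01  5.000e-04]
mat3 [ 0.4109 -0.1263  0.004 ] [ 0.4121 -0.1257  0.0054]
bed z 0.036508543328160614 7529
((630.4691162109375, 67.79817962646484), (249.760986328125, 46.57823944091797), 85.68358612060547)
[0.07570177 0.6483746 ] 4.329134754839806 0.0004309853262305677 0.6529167084433722
[0.07534937 0.6022426 ] 4.30905815892162 0.0005083759140877157 0.6067635590018917
wiper top ((455.2409973144531, -197.18032836914062), (21.991466522216797, 22.184581756591797), 77.17897033691406) [ 0.45707891 -0.19648111  0.07788394]
fin ((636.7608642578125, -71.0701904296875), (119.61254119873047, 24.74298095703125), 26.740129470825195) [ 0.5992601  -0.08950793  0.1006533 ]
```

View pics/c1.png

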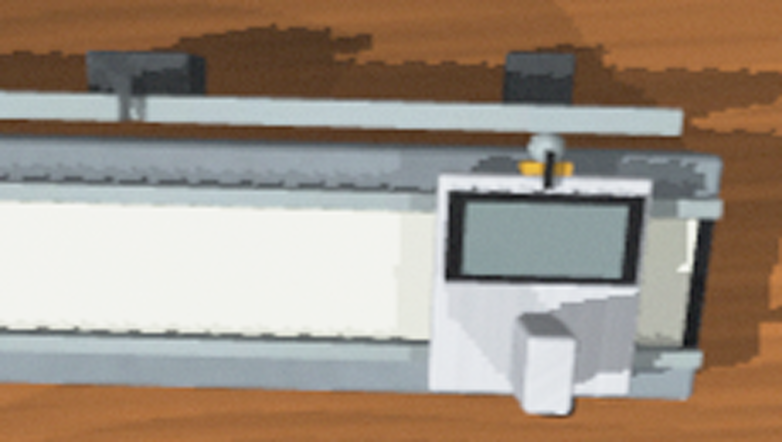

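The crop shows the index line and ball at (548,160), the marker at (133,95) and the fin top around (550,370). Next I turn the wrist back, because q6 is at its limit, and look from above the wiper.

>>> {"api": "play_rows", "payload": {
  "increments": [
    [[-136, 178, 100], [0, 0, -171], 0],
    [[-136, 178, 100], [0, 0, -171], 0],
    [[-136, 178, 100], [0, 0, -171], 0],
    [[-136, 178, 100], [0, 0, -171], 0],
    [[-136, 178, 100], [0, 0, -171], 0],
    [[-136, 178, 100], [0, 0, -171], 0],
    [[-136, 178, 100], [0, 0, -171], 0],
    [[-136, 178, 100], [0, 0, -171], 0],
    [[-136, 178, 100], [0, 0, -171], 0],
    [[-136, 178, 100], [0, 0, -171], 0],
    [[-136, 178, 100], [0, 0, -171], 0],
    [[-136, 178, 100], [0, 0, -171], 0],
    [[-136, 178, 100], [0, 0, -171], 0],
    [[-136, 178, 100], [0, 0, -171], 0],
    [[-136, 178, 100], [0, 0, -171], 0],
    [[-136, 178, 100], [0, 0, -171], 0],
    [[-136, 178, 100], [0, 0, -171], 0],
    [[-136, 178, 100], [0, 0, -171], 0],
    [[-136, 178, 100], [0, 0, -171], 0],
    [[-136, 178, 100], [0, 0, -171], 0]
  ]
}}

```text
time: 4.2
ee_pos: [0.4551, -0.1992, 0.1989]
tcp_rot: [179.6, -0.1, 168.3]
wrist_force: [-0.1, -0.1, -0.2]
opening: 0.0854
grasp_force: 0.0
```

```bash
python3 snap.py wrist w2; python3 - <<'E'
from h import *
z=np.load("w2.npz",allow_pickle=True);o=z['o'].item();k,T=ext("wrist",o);P=cloud(k,T,z['d'])
X,Y,Z=P[...,0],P[...,1],P[...,2]
near=(np.hypot(X-.455,Y+.199)<.03)
for lo,hi in((.074,.09),(.03,.09)):
    m=(Z>lo)&(Z<hi)&near;q=P[m];print(m.sum(),cv2.minAreaRect((q[:,:2]*1000).astype(np.float32)),q.mean(0).round(4),np.argwhere(m).mean(0)*1.5)
E
```

```text
4.2 [-23.8  -2.9  -3.6  89.4   0.3 -12.1] [ 0.4551 -0.1992  0.1989] [ 1.7963e+02 -8.0000e-02  1.6830e+02] [-0.1  -0.11 -0.23] 0.0 0.08539631965196397
706 ((454.15301513671875, -196.7203369140625), (21.71519660949707, 21.741409301757812), 78.7714614868164) [ 0.4535 -0.1965  0.0792] [285.31444759 379.5509915 ]
1190 ((453.7862854003906, -196.65292358398438), (27.76310157775879, 26.91044807434082), 79.02188110351562) [ 0.45   -0.1958  0.0659] [273.06428571 379.23403361]
```

View pics/w2.png

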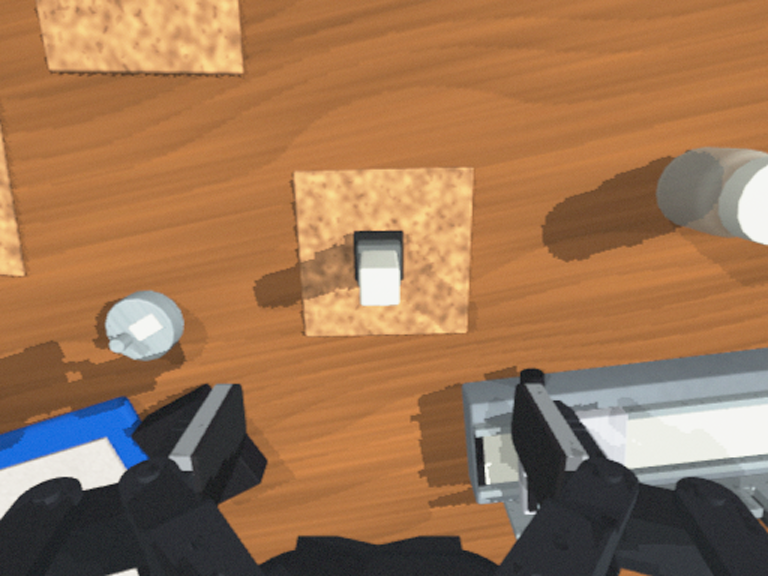

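The wiper stands square with the gripper, its top at (380,290) on the mat centred at (384,252). The tally and jar are well clear. I descend and grip it.

>>> {"api": "play_rows", "payload": {
  "increments": [
    [[1, 2, 40], [0, 0, 0], 0],
    [[1, 2, 80], [0, 0, 0], 0],
    [[1, 2, 110], [0, 0, 0], 0],
    [[1, 2, 127], [0, 0, 0], 0],
    [[1, 2, 137], [0, 0, 0], 0],
    [[1, 2, 137], [0, 0, 0], 0],
    [[1, 2, 137], [0, 0, 0], 0.4],
    [[1, 2, 137], [0, 0, 0], 0.7],
    [[1, 2, 137], [0, 0, 0], 1],
    [[1, 2, 137], [0, 0, 0], 1],
    [[1, 2, 137], [0, 0, 0], 1],
    [[1, 2, 137], [0, 0, 0], 1],
    [[1, 2, 137], [0, 0, 0], 1],
    [[1, 2, 137], [0, 0, 0], 1]
  ],
  "grip_force": 40
}}

```text
time: 5.65
ee_pos: [0.4549, -0.1964, 0.0623]
tcp_rot: [179.6, -0.0, 167.9]
wrist_force: [1.4, -0.6, 0.8]
opening: 0.0211
grasp_force: 43.5
```

>>> {"api": "play_rows", "payload": {
  "increments": [
    [[0, 0, -20], [0, 0, 0], 1],
    [[0, 0, -60], [0, 0, 0], 1],
    [[0, 0, -105], [0, 0, -1], 1],
    [[-20, 30, -128], [0, 0, -4], 1],
    [[-45, 72, -128], [0, 0, -7.8], 1],
    [[-72, 115, -128], [0, 0, -7.8], 1],
    [[-100, 160, -128], [0, 0, -7.8], 1],
    [[-120, 195, -128], [0, 0, -7.8], 1],
    [[-128, 208, -128], [0, 0, -7.8], 1],
    [[-128, 208, -118], [0, 0, -7.8], 1],
    [[-128, 208, -90], [0, 0, -7.8], 1],
    [[-128, 208, -65], [0, 0, -7.8], 1],
    [[-128, 208, -48], [0, 0, -7.8], 1],
    [[-128, 208, -43], [0, 0, -7.8], 1],
    [[-128, 208, -43], [0, 0, -7.8], 1]
  ]
}}

```text
time: 7.15
ee_pos: [0.6221, -0.0208, 0.1055]
tcp_rot: [179.6, -0.1, 175.7]
wrist_force: [-0.7, 0.2, -1.5]
opening: 0.0216
grasp_force: 43.1
```

```bash
python3 snap.py wrist w3;python3 snap.py scene s3; python3 - <<'E'
import cv2,numpy as np
a=cv2.imread('pics/s3.png')[230:390,330:560];b=cv2.imread('pics/w3.png')
cv2.imwrite('pics/c3.png',np.hstack([cv2.resize(a,(431,300),interpolation=cv2.INTER_CUBIC),cv2.resize(b,(369,300))[:300]]))
E
```

```text
7.15 [-2.1 14.6  5.  80.5  0.4  2.2] [ 0.6221 -0.0208  0.1055] [ 1.7963e+02 -1.2000e-01  1.7568e+02] [-0.72  0.2  -1.53] 43.05399835109711 0.021638799404511782
7.2 [-2.1 14.5  5.1 80.5  0.4  2.2] [ 0.6228 -0.0206  0.1067] [ 1.7963e+02 -2.0000e-02  1.7570e+02] [ 0.08  0.11 -0.55] 43.05323839187622 0.0218833882528696
```

View pics/c3.png

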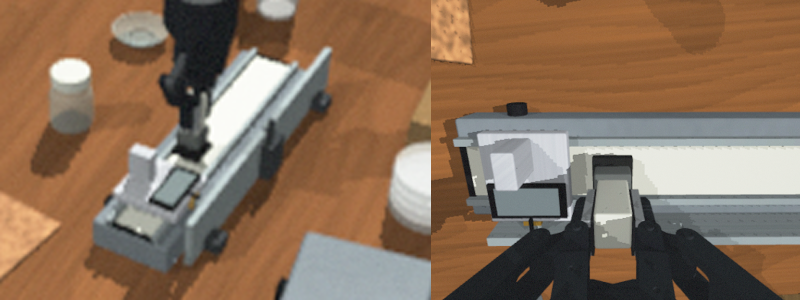

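The held wiper hangs over the bed beside the carriage, with its foot between the rails. I press down gently.

>>> {"api": "play_rows", "payload": {
  "increments": [
    [[0, 0, 7], [0, 0, 0], 1],
    [[0, 0, 10], [0, 0, 0], 1],
    [[0, 0, 12], [0, 0, 0], 1],
    [[0, 0, 13], [0, 0, 0], 1],
    [[0, 0, 14], [0, 0, 0], 1],
    [[0, 0, 14], [0, 0, 0], 1]
  ]
}}

```text
time: 7.85
ee_pos: [0.6233, -0.0198, 0.0927]
tcp_rot: [179.6, 0.0, 175.7]
wrist_force: [-1.5, -0.3, 2.9]
opening: 0.0215
grasp_force: 43.7
```

>>> {"api": "play_rows", "payload": {
  "increments": [
    [[0, 0, 1.5], [0, 0, 0], 1],
    [[0, 0, 1.5], [0, 0, 0], 1],
    [[0, 4, 1.5], [0, 0, 0], 1],
    [[0, 12, 1.6], [0, 0, 0], 1],
    [[0, 21, 1.6], [0, 0, 0], 1],
    [[0, 30, 1.7], [0, 0, 0], 1],
    [[0, 39, 1.8], [0, 0, 0], 1],
    [[0, 48, 1.9], [0, 0, 0], 1],
    [[0, 57, 1.9], [0, 0, 0], 1]
  ]
}}

```text
time: 8.75
ee_pos: [0.6275, 0.0379, 0.0908]
tcp_rot: [179.6, -0.0, 175.8]
wrist_force: [-1.0, -3.3, 5.1]
opening: 0.0213
grasp_force: 44.0
```

>>> {"api": "play_rows", "payload": {
  "increments": [
    [[0, 10, 0.1], [0, 0, 0], 1],
    [[0, 20, 0.2], [0, 0, 0], 1],
    [[0, 30, 0.2], [0, 0, 0], 1],
    [[0, 40, 0.3], [0, 0, 0], 1],
    [[0, 50, 0.4], [0, 0, 0], 1],
    [[0, 60, 0.4], [0, 0, 0], 1],
    [[0, 70, 0.5], [0, 0, 0], 1],
    [[0, 80, 0.6], [0, 0, 0], 1],
    [[0, 90, 0.6], [0, 0, 0], 1],
    [[0, 100, 0.7], [0, 0, 0], 1],
    [[0, 110, 0.8], [0, 0, 0], 1],
    [[0, 118, 0.8], [0, 0, 0], 1],
    [[0, 125, 0.9], [0, 0, 0], 1],
    [[0, 125, 0.9], [0, 0, 0], 1],
    [[0, 125, 0.9], [0, 0, 0], 1]
  ]
}}

```text
time: 10.25
ee_pos: [0.6368, 0.1629, 0.0909]
tcp_rot: [179.5, -0.0, 175.8]
wrist_force: [0.3, 4.4, 4.8]
opening: 0.0214
grasp_force: 44.0
```

>>> {"api": "play_rows", "payload": {
  "increments": [
    [[0, 0, -20], [0, 0, 0], 1],
    [[0, 0, -60], [0, 0, 0], 1],
    [[0, -5, -100], [0, 0, 0], 1],
    [[15, -35, -105], [0, 0, 2], 1],
    [[34, -80, -105], [0, 0, 5], 1],
    [[53, -125, -105], [0, 0, 7.9], 1],
    [[72, -170, -105], [0, 0, 7.9], 1],
    [[90, -215, -105], [0, 0, 7.9], 1],
    [[109, -260, -105], [0, 0, 7.9], 1],
    [[128, -305, -105], [0, 0, 7.9], 1],
    [[145, -348, -105], [0, 0, 7.9], 1],
    [[155, -368, -100], [0, 0, 7.9], 1],
    [[155, -372, -65], [0, 0, 7.9], 1],
    [[155, -372, -25], [0, 0, 7.9], 1],
    [[155, -372, 3], [0, 0, 7.9], 1],
    [[155, -372, 17], [0, 0, 7.9], 1],
    [[155, -372, 21], [0, 0, 7.9], 1],
    [[155, -372, 21], [0, 0, 7.9], 1]
  ]
}}

```text
time: 12.05
ee_pos: [0.4547, -0.1976, 0.0676]
tcp_rot: [179.6, -0.1, 167.8]
wrist_force: [0.4, -1.1, -2.3]
opening: 0.0218
grasp_force: 43.1
```

>>> {"api": "play_rows", "payload": {
  "increments": [
    [[0, 0, 2], [0, 0, 0], 1],
    [[0, 0, 4], [0, 0, 0], 1],
    [[0, 0, 5], [0, 0, 0], 1],
    [[0, 0, 5], [0, 0, 0], 1],
    [[0, 0, 5], [0, 0, 0], 1]
  ]
}}

```text
time: 12.55
ee_pos: [0.4549, -0.1977, 0.0628]
tcp_rot: [179.6, -0.0, 167.8]
wrist_force: [0.3, -0.1, 0.3]
opening: 0.0216
grasp_force: 43.3
```

>>> {"api": "play_rows", "payload": {
  "increments": [
    [[0, 0, 0.3], [0, 0, 0], 0.72],
    [[0, 0, 0.3], [0, 0, 0], 0.6],
    [[0, 0, 0.3], [0, 0, 0], 0.4],
    [[0, 0, 0.3], [0, 0, 0], 0.2],
    [[0, 0, 0.3], [0, 0, 0], 0.1],
    [[0, 0, 0.3], [0, 0, 0], 0.1],
    [[0, 0, 0.3], [0, 0, 0], 0.1],
    [[0, 0, -20], [0, 0, 0], 0.1],
    [[0, 0, -60], [0, 0, 0], 0],
    [[0, 0, -105], [0, 0, 0], 0],
    [[0, 0, -137], [0, 0, 0], 0],
    [[0, 0, -137], [0, 0, 0], 0],
    [[0, 0, -137], [0, 0, 0], 0]
  ]
}}

```text
time: 13.85
ee_pos: [0.4549, -0.1986, 0.1997]
tcp_rot: [179.6, 0.0, 167.8]
wrist_force: [0.8, -0.3, -0.8]
opening: 0.0856
grasp_force: 0.0
```

```bash
python3 snap.py wrist w4; python3 - <<'E'
from h import *
z=np.load("w4.npz",allow_pickle=True);o=z['o'].item();k,T=ext("wrist",o);P=cloud(k,T,z['d'])
X,Y,Z=P[...,0],P[...,1],P[...,2]
near=(np.hypot(X-.455,Y+.199)<.04)
for lo,hi in((.074,.09),(.03,.09)):
    m=(Z>lo)&(Z<hi)&near;q=P[m];print(m.sum(),cv2.minAreaRect((q[:,:2]*1000).astype(np.float32)),q.mean(0).round(4))
E
```

```text
13.85 [-23.8  -3.   -3.7  89.4   0.4 -11.6] [ 0.4549 -0.1986  0.1997] [1.7964e+02 1.0000e-02 1.6784e+02] [ 0.83 -0.26 -0.85] 0.0 0.08561826323137164
691 ((454.60113525390625, -196.23016357421875), (21.825105667114258, 21.89993667602539), 78.26362609863281) [ 0.4538 -0.1961  0.0793]
1189 ((453.926513671875, -196.1765594482422), (28.05780792236328, 26.346105575561523), 78.61254119873047) [ 0.4502 -0.1955  0.0655]
```

The wiper is back upright on the mat. I move above the stage and look at the fin and notch.

>>> {"api": "play_rows", "payload": {
  "increments": [
    [[-28, 48, 0], [0.4, 0, -3], 0],
    [[-56, 97, 0], [0.4, 0, -6], 0],
    [[-82, 144, 0], [0.4, 0, -7.9], 0],
    [[-107, 190, 0], [0.4, 0, -7.9], 0],
    [[-107, 190, 0], [0.4, 0, -7.9], 0],
    [[-107, 190, 0], [0.4, 0, -7.9], 0],
    [[-107, 190, 0], [0.4, 0, -7.9], 0],
    [[-107, 190, 0], [0.4, 0, -7.9], 0]
  ]
}}

```text
time: 14.7
ee_pos: [0.5984, -0.0361, 0.1998]
tcp_rot: [-180.0, -0.1, 175.7]
wrist_force: [0.1, -1.0, -0.3]
opening: 0.0853
grasp_force: 0.0
```

```bash
python3 snap.py wrist w5; python3 - <<'E'
from h import *
z=np.load("w5.npz",allow_pickle=True);o=z['o'].item();k,T=ext("wrist",o);P=cloud(k,T,z['d'])
X,Y,Z=P[...,0],P[...,1],P[...,2]
near=(np.abs(X-.597)<.03)&(np.abs(Y+.09)<.03)
for lo,hi in((.084,.097),(.06,.097)):
    m=(Z>lo)&(Z<hi)&near;q=P[m];print(m.sum(),cv2.minAreaRect((q[:,:2]*1000).astype(np.float32)),q.mean(0).round(4))
E
```

```text
14.7 [-3.4 11.2 11.4 90.3 -0.   0.9] [ 0.5984 -0.0361  0.1998] [-1.7997e+02 -1.1000e-01  1.7569e+02] [ 0.13 -0.95 -0.27] 0.0 0.0852792907143338
685 ((595.4525756835938, -90.92495727539062), (16.43659210205078, 25.259912490844727), 86.2611312866211) [ 0.5946 -0.09    0.0908]
1028 ((604.6808471679688, -89.61729431152344), (56.704376220703125, 44.22262954711914), 89.19593048095703) [ 0.5953 -0.0893  0.0839]
```

View pics/w5.png

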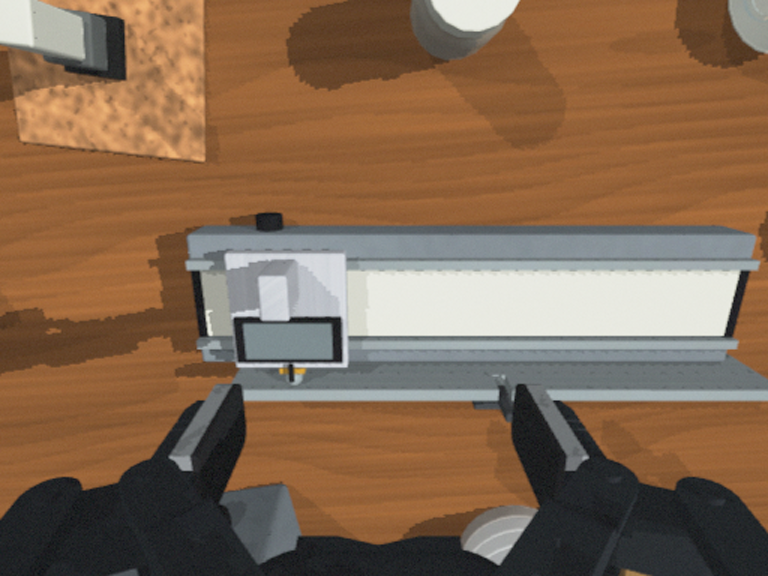

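The fin top is at (274,298), the index line and ball at (291,370), and the notch and marker at about (500,385). I enlarge that area.

```bash
python3 - <<'E'
from h import *
z=np.load("w5.npz",allow_pickle=True);im=z['im'][...,::-1]
a=cv2.resize(im[230:285,170:230],None,fx=6,fy=6,interpolation=cv2.INTER_CUBIC);b=cv2.resize(im[230:285,300:360],None,fx=6,fy=6,interpolation=cv2.INTER_CUBIC)
cv2.imwrite("pics/c5.png",np.hstack([a,b]))
E
```

```text
(no output)
```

View pics/c5.png

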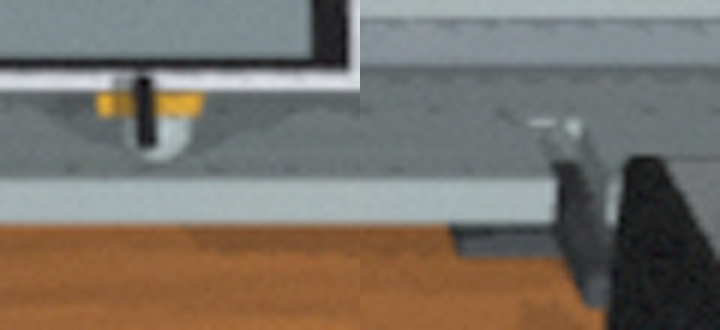

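```bash
python3 - <<'E'
from h import *
z=np.load("w5.npz",allow_pickle=True);o=z['o'].item();k,T=ext("wrist",o)
a=np.radians(-4.31);ey=np.array([-np.sin(a),np.cos(a)]);ex=np.array([np.cos(a),np.sin(a)])
S=np.array([.6266,.018])
def p(n,u,v,h):
    q=atz(k,T,(u-.5+.08,v-.5+.08),h)[:2];print(n,q.round(4),'stage',((q-S)@ex).round(4),((q-S)@ey).round(4))
for h in(.057,.055):p('gap',336.8,259.7,h)
p('gapL',300+196/6,259.7,.057);p('gapR',300+247/6,259.7,.057)
p('markbot',300+236/6,230+303/6,.072)
p('idx',170+146/6,230+80/6,.055);p('idxend',170+146/6,230+146/6,.055);p('ball',170+162/6,230+135/6,.049)
p('fin',274/1.5,298/1.5,.091)
q=np.array([.59545,-.09092]);print('fin d',((q-S)@ex),((q-S)@ey))
for n,u,v in(('platL',230,363),('platR',347,366),('stageL',203,362),('stageR',726,360),('bedL',205,336),('bedR',726,336)):p(n,u/1.5,v/1.5,.055 if n[0]=='p' else .036)
E
```

```text
gap [0.6801 0.0402] stage 0.0516 0.0262
gap [0.6813 0.0408] stage 0.0528 0.0268
gapL [0.6798 0.0362] stage 0.0516 0.0222
gapR [0.6804 0.0445] stage 0.0516 0.0304
markbot [0.6933 0.0389] stage 0.065 0.0259
idx [ 0.6532 -0.0956] stage 0.035 -0.1113
idxend [ 0.665  -0.0972] stage 0.0469 -0.112
ball [ 0.6665 -0.0958] stage 0.0483 -0.1105
fin [ 0.5953 -0.0906] stage -0.0231 -0.1107
fin d -0.022876269382625238 -0.11095298643629907
platL [ 0.6488 -0.1346] stage 0.0336 -0.1505
platR [ 0.6565 -0.0603] stage 0.0357 -0.0758
stageL [ 0.656  -0.1602] stage 0.0427 -0.1755
stageR [0.6812 0.1954] stage 0.0411 0.181
bedL [ 0.637  -0.1551] stage 0.0233 -0.1719
bedR [0.6631 0.1926] stage 0.0233 0.1768
```

>>> {"api": "play_rows", "payload": {
  "increments": [
    [[-1, -30, 0], [0, 0, 0], 0],
    [[-1, -55, 20], [0, 0, 0], 0],
    [[-1, -55, 60], [0, 0, 0], 0],
    [[-1, -55, 95], [0, 0, 0], 0],
    [[-1, -55, 113], [0, 0, 0], 0],
    [[-1, -55, 121], [0, 0, 0], 0],
    [[-1, -55, 121], [0, 0, 0], 0],
    [[-1, -55, 121], [0, 0, 0], 0.4],
    [[-1, -55, 121], [0, 0, 0], 0.7],
    [[-1, -55, 121], [0, 0, 0], 1],
    [[-1, -55, 121], [0, 0, 0], 1],
    [[-1, -55, 121], [0, 0, 0], 1],
    [[-1, -55, 121], [0, 0, 0], 1],
    [[-1, -55, 121], [0, 0, 0], 1]
  ],
  "grip_force": 50
}}

```text
time: 16.15
ee_pos: [0.5962, -0.0904, 0.0801]
tcp_rot: [-180.0, 0.0, 175.7]
wrist_force: [-1.5, -1.4, 5.4]
opening: 0.0154
grasp_force: 50.0
```

>>> {"api": "play_rows", "payload": {
  "increments": [
    [[0, 2, -0.5], [0, 0, 0], 1],
    [[0, 8, -0.5], [0, 0, 0], 1],
    [[0, 18, -0.5], [0, 0, 0], 1],
    [[0, 30, -0.5], [0, 0, 0], 1],
    [[0, 42, -0.5], [0, 0, 0], 1],
    [[0, 54, -0.5], [0, 0, 0], 1],
    [[0, 66, -0.5], [0, 0, 0], 1],
    [[0, 78, -0.5], [0, 0, 0], 1],
    [[0, 90, -0.5], [0, 0, 0], 1],
    [[0, 101, -0.5], [0, 0, 0], 1],
    [[0, 110, -0.5], [0, 0, 0], 1],
    [[0, 116, -0.5], [0, 0, 0], 1],
    [[0, 120, -0.5], [0, 0, 0], 1],
    [[0, 120, -0.5], [0, 0, 0], 1],
    [[0, 120, -0.5], [0, 0, 0], 1]
  ]
}}

```text
time: 17.65
ee_pos: [0.6053, 0.0302, 0.0801]
tcp_rot: [179.9, 0.0, 175.8]
wrist_force: [2.7, 4.6, 2.5]
opening: 0.0154
grasp_force: 49.8
```

```bash
python3 snap.py wrist w6; python3 snap.py top t6; python3 - <<'E'
from h import *
z=np.load("w6.npz",allow_pickle=True);im=z['im'][...,::-1]
cv2.imwrite("pics/c6.png",cv2.resize(im[200:300,180:330],(780,520),interpolation=cv2.INTER_CUBIC))
E
```

```text
17.65 [ 2.8 12.6 -0.1 77.2  0.1  7. ] [0.6053 0.0302 0.0801] [179.93   0.   175.78] [2.7  4.57 2.5 ] 49.767603278160095 0.015439936044923028
17.7 [ 2.8 12.6 -0.1 77.2  0.1  7. ] [0.6053 0.0302 0.0801] [1.7993e+02 1.0000e-02 1.7578e+02] [2.58 5.57 2.25] 49.76563096046448 0.015016606772887891
```

View pics/c6.png

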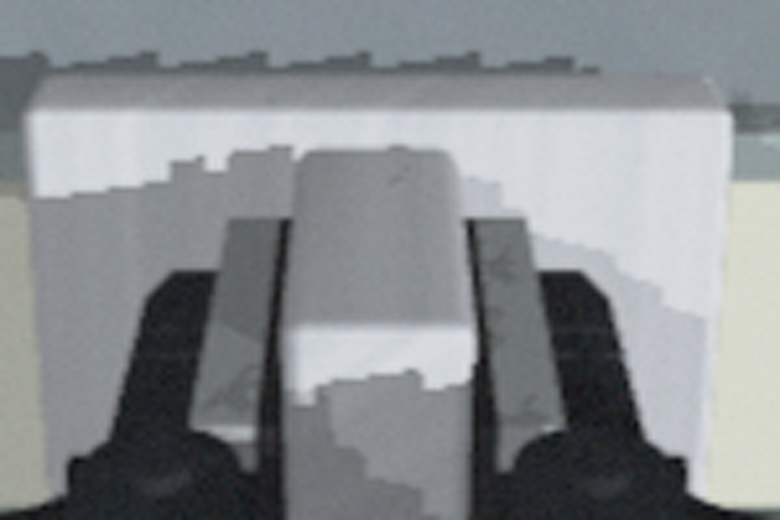

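The fin is gripped firmly between both pads (crop 285–470). I creep towards the notch.

>>> {"api": "play_rows", "payload": {
  "increments": [
    [[0, 3, 0], [0, 0, 0], 1],
    [[0, 6, 0], [0, 0, 0], 1],
    [[0, 9, 0], [0, 0, 0], 1],
    [[0, 10, 0], [0, 0, 0], 1],
    [[0, 10, 0], [0, 0, 0], 1]
  ]
}}

```text
time: 18.25
ee_pos: [0.6059, 0.0391, 0.0801]
tcp_rot: [-180.0, 0.0, 175.7]
wrist_force: [3.7, -2.6, 3.5]
opening: 0.0148
grasp_force: 49.9
```

>>> {"api": "play_rows", "payload": {
  "increments": [
    [[0, 1, 0], [0, 0, 0], 1],
    [[0, 1, 0], [0, 0, 0], 1],
    [[0, 1, 0], [0, 0, 0], 1]
  ]
}}

```text
time: 18.55
ee_pos: [0.606, 0.0405, 0.0801]
tcp_rot: [-180.0, 0.0, 175.7]
wrist_force: [4.1, -1.7, 4.1]
opening: 0.0152
grasp_force: 49.9
```

>>> {"api": "play_rows", "payload": {
  "increments": [
    [[0, 1, 0], [0, 0, 0], 1],
    [[0, 1, 0], [0, 0, 0], 1],
    [[0, 1, 0], [0, 0, 0], 1]
  ]
}}

```text
time: 18.85
ee_pos: [0.6061, 0.0416, 0.0801]
tcp_rot: [180.0, 0.0, 175.8]
wrist_force: [4.5, -0.4, 3.0]
opening: 0.0155
grasp_force: 49.9
```

>>> {"api": "play_rows", "payload": {
  "increments": [
    [[0, 1, 0], [0, 0, 0], 1],
    [[0, 1, 0], [0, 0, 0], 1],
    [[0, 1, 0], [0, 0, 0], 1]
  ]
}}

```text
time: 19.15
ee_pos: [0.6062, 0.0429, 0.0801]
tcp_rot: [180.0, 0.0, 175.8]
wrist_force: [5.3, 1.9, 3.5]
opening: 0.0154
grasp_force: 49.9
```

>>> {"api": "play_rows", "payload": {
  "increments": [
    [[0, 1, 0], [0, 0, 0], 1],
    [[0, 1, 0], [0, 0, 0], 1],
    [[0, 1, 0], [0, 0, 0], 1]
  ]
}}

```text
time: 19.45
ee_pos: [0.6063, 0.0441, 0.0801]
tcp_rot: [179.9, 0.0, 175.8]
wrist_force: [5.5, 1.6, 3.7]
opening: 0.0151
grasp_force: 49.9
```

>>> {"api": "play_rows", "payload": {
  "increments": [
    [[0, 0.7, 0], [0, 0, 0], 1],
    [[0, 0.7, 0], [0, 0, 0], 1],
    [[0, 0.7, 0], [0, 0, 0], 1]
  ]
}}

```text
time: 19.75
ee_pos: [0.6064, 0.0449, 0.0801]
tcp_rot: [179.9, 0.0, 175.8]
wrist_force: [5.4, 2.6, 3.7]
opening: 0.0153
grasp_force: 49.9
```

>>> {"api": "play_rows", "payload": {
  "increments": [
    [[0, 0.7, 0], [0, 0, 0], 1],
    [[0, 0.7, 0], [0, 0, 0], 1],
    [[0, 0.7, 0], [0, 0, 0], 1]
  ]
}}

```text
time: 20.05
ee_pos: [0.6064, 0.0453, 0.0801]
tcp_rot: [180.0, 0.0, 175.8]
wrist_force: [4.6, 1.2, 3.3]
opening: 0.0156
grasp_force: 49.9
```

>>> {"api": "play_rows", "payload": {
  "increments": [
    [[0, 0.5, 0], [0, 0, 0], 1],
    [[0, 0.5, 0], [0, 0, 0], 1],
    [[0, 0.5, 0], [0, 0, 0], 1]
  ]
}}

```text
time: 20.35
ee_pos: [0.6064, 0.0455, 0.0801]
tcp_rot: [180.0, 0.0, 175.8]
wrist_force: [5.4, -0.3, 4.3]
opening: 0.0152
grasp_force: 49.9
```

>>> {"api": "play_rows", "payload": {
  "increments": [
    [[0, 0.5, 0], [0, 0, 0], 1],
    [[0, 0.5, 0], [0, 0, 0], 1],
    [[0, 0.5, 0], [0, 0, 0], 1]
  ]
}}

```text
time: 20.65
ee_pos: [0.6065, 0.0458, 0.0801]
tcp_rot: [-180.0, 0.0, 175.7]
wrist_force: [4.8, -1.4, 4.3]
opening: 0.0151
grasp_force: 50.0
```

>>> {"api": "play_rows", "payload": {
  "increments": [
    [[0, 0.5, 0], [0, 0, 0], 1],
    [[0, 0.5, 0], [0, 0, 0], 1],
    [[0, 0.5, 0], [0, 0, 0], 1]
  ]
}}

```text
time: 20.95
ee_pos: [0.6065, 0.046, 0.0801]
tcp_rot: [-180.0, 0.0, 175.7]
wrist_force: [4.9, -3.8, 4.3]
opening: 0.0155
grasp_force: 50.0
```

>>> {"api": "play_rows", "payload": {
  "increments": [
    [[0, 0.7, 0], [0, 0, 0], 1],
    [[0, 0.7, 0], [0, 0, 0], 1],
    [[0, 0.7, 0], [0, 0, 0], 1]
  ]
}}

```text
time: 21.25
ee_pos: [0.6065, 0.0464, 0.0801]
tcp_rot: [-179.9, 0.0, 175.7]
wrist_force: [4.8, -4.6, 3.8]
opening: 0.0156
grasp_force: 50.0
```

```bash
python3 snap.py scene s7; python3 - <<'E'
import cv2
from h import *
z=np.load("s7.npz",allow_pickle=True);im=z['im'][...,::-1]
cv2.imwrite("pics/c7.png",cv2.resize(im[150:250,230:350],(720,600),interpolation=cv2.INTER_CUBIC))
E
```

```text
21.25 [ 4.4 13.   0.3 77.3 -0.1  8.7] [0.6065 0.0464 0.0801] [-1.7992e+02  1.0000e-02  1.7572e+02] [ 4.81 -4.61  3.85] 49.99986469745636 0.015557447687591259
```

View pics/c7.png

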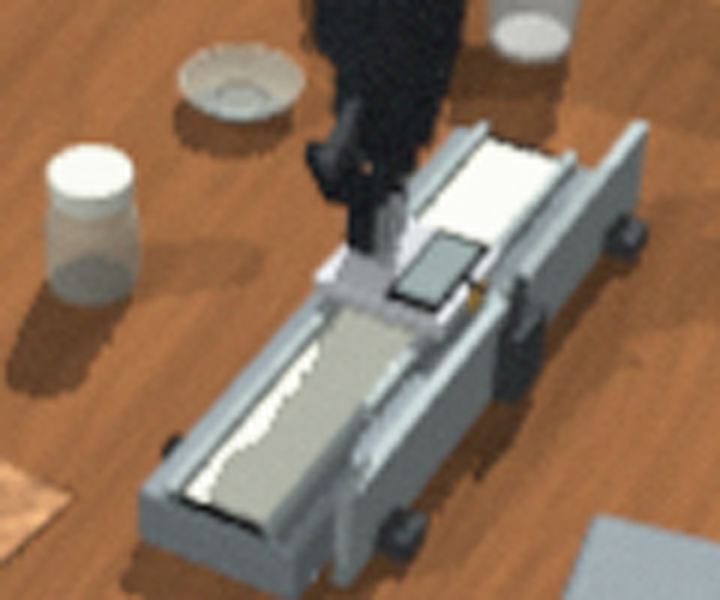

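The ball housing at (478,297) is level with the marker at (518,300). A short push past centre should confirm the notch.

>>> {"api": "play_rows", "payload": {
  "increments": [
    [[0, 0.8, 0], [0, 0, 0], 1],
    [[0, 0.8, 0], [0, 0, 0], 1],
    [[0, 0.8, 0], [0, 0, 0], 1]
  ]
}}

```text
time: 21.6
ee_pos: [0.6065, 0.0467, 0.0801]
tcp_rot: [-179.9, 0.0, 175.7]
wrist_force: [5.1, -7.5, 4.9]
opening: 0.0153
grasp_force: 50.0
```

>>> {"api": "play_rows", "payload": {
  "increments": [
    [[0, 0.7, 0], [0, 0, 0], 1],
    [[0, 0.7, 0], [0, 0, 0], 1],
    [[0, 0.7, 0], [0, 0, 0], 1]
  ]
}}

```text
time: 21.9
ee_pos: [0.6065, 0.0472, 0.0801]
tcp_rot: [-179.8, -0.0, 175.7]
wrist_force: [4.3, -8.3, 4.3]
opening: 0.0155
grasp_force: 50.1
```

Resistance grows to about 8 N, so the ball is in the notch. I back off to the centre.

>>> {"api": "play_rows", "payload": {
  "increments": [
    [[0, -0.7, 0], [0, 0, 0], 1],
    [[0, -1.4, 0], [0, 0, 0], 1],
    [[0, -1.4, 0], [0, 0, 0], 1],
    [[0, -1.4, 0], [0, 0, 0], 1],
    [[0, -1.4, 0], [0, 0, 0], 1],
    [[0, -1.4, 0], [0, 0, 0], 1]
  ]
}}

```text
time: 22.5
ee_pos: [0.6065, 0.0468, 0.0801]
tcp_rot: [-179.9, 0.0, 175.7]
wrist_force: [4.6, -4.0, 4.2]
opening: 0.0158
grasp_force: 50.0
```

>>> {"api": "play_rows", "payload": {
  "increments": [
    [[0, -0.7, 0], [0, 0, 0], 1],
    [[0, -1.4, 0], [0, 0, 0], 1],
    [[0, -1.4, 0], [0, 0, 0], 1],
    [[0, -1.4, 0], [0, 0, 0], 1],
    [[0, -1.4, 0], [0, 0, 0], 1]
  ]
}}

```text
time: 23.0
ee_pos: [0.6065, 0.0458, 0.0801]
tcp_rot: [-180.0, 0.0, 175.7]
wrist_force: [5.0, -1.5, 3.5]
opening: 0.0152
grasp_force: 50.0
```

```bash
python3 - <<'E'
from h import *
im,d=camera("top");k,T=ext("top");P=cloud(k,T,d);o=telemetry.get_obs();print(o['ee_pos'],o['wrist_force'],o['grasp_force'],o['qd'].round(2))
m=(P[...,2]>.03)&(P[...,2]<.1)&(np.hypot(P[...,0]-.452,P[...,1]+.199)<.045);q=P[m];print(len(q),q.mean(0),q[:,2].max())
E
```

```text
[0.60644559 0.04576023 0.08008818] [ 4.87839007 -2.26202369  4.04994736] 50.0046443939209 [ 0.   -0.07  0.07  0.    0.05 -0.04]
120 [ 0.44902964 -0.19651866  0.06368209] 0.08370711004645814
```

```bash
python3 -c "
from workcell import workorder;print(workorder.job_done())"
```

```text
the job is handed in; nothing more can be done
None
```

The job is handed in after about 23 s of robot time (no verdict was returned): I wiped the bed in one stroke at about 5 N, stood the wiper upright on its mat again, and the arm is still gripping the fin at 50 N with the carriage in the notch, by my measurements within about 0.5 mm of its centre.

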